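# Open the sprung sample carrier and pack the small jar

## Task

Press the catch in the sloping front of the carrier's lid and keep your hand on the lid as it springs up, so that it rises steadily instead of flying open. Then take the smallest of the three white containers standing on the bench and set it down, upright and without dropping it, on the carrier's floor beside the amber bottle. Leave the lid standing open and everything else undisturbed.

Things in the scene. Friction and masses are not known exactly. Their poses are not given: they have to be found in the camera images.
- case: Plastic carrier case, fixed to the bench: grey base, white lid. Base: open box 160 mm (its x) by 240 mm (its y), walls 4 mm thick and 50 mm high. Origin: centre of its underside. Its x axis points from the front (the side with the catch) to the back (the hinge side), z up; its yaw varies. Shut, the case is 110 mm high.
- case_floor (a point): Centre of the case's inner floor, 4 mm above the bench; axes as the case. Free floor 152 mm (x) by 232 mm (y).
- lid (a joint): Lid angle (rad): 0 shut, 1.7 (97 degrees) at its open stop, just past upright. A spring pushes it open all the way and holds it there: shut, it pushes a tool on the catch back with about 5 N, less as it opens. Let go from shut it flies open at about 5 rad/s; over 4 rad/s counts as flying open. Let go when 60 degrees or more open, it swings the rest slower than that.
- grab_bar (a point): Middle of a steel bar, 12 mm thick, 110 mm long along the case's y, on two arms on the lid. Lid shut, its axis is 47 mm straight above the middle of the slope and of the catch: it blocks the catch from straight above, but the catch is clear when approached square to the slope (tool tilted 35 degrees). It turns with the lid.
- lid_hinge (a point): Middle of the hinge line, 50 mm above the bench, 80 mm behind the case's centre, along the case's y; the lid turns about the case's +y, its front edge going up and back. Axes as the case. The lid is a hollow white shell 60 mm high: flat top from the hinge 90 mm forward, then a plane sloping down 35 degrees to the front edge, 160 mm from the hinge. Open, it stands behind the hinge line.
- catch (a joint): How far the catch is pressed (m): 0 out, 0.008 fully in. A light spring, about 2 N fully in. From about 0.006 in it lets the lid go, and the lid then lifts at once against the pressing tool.
- catch_top (a point): Middle of the outer face of the catch, a round black button 32 mm across standing 9 mm out of the middle of the lid's slope, and turning with the lid. Its z axis points out of the slope (lid shut: up and towards the case's front, 35 degrees from vertical); the button is pressed along -z. The catch's centre on the slope lies 125 mm ahead of the hinge line and 36 mm above it, lid shut.
- jar: The jar to pack: the smallest of three white plastic screw-cap containers, 44 mm across, 80 mm high, about 0.12 kg. Origin: centre of its underside, z up.
- packed: Amber glass bottle with a black cap, 40 mm across, 85 mm high, loose, already standing in the case on the middle of its depth (its x), anywhere along its width. Origin: centre of its underside.
- tall: White plastic bottle, 56 mm across, 150 mm high: a bystander. Origin: centre of its underside. It, the wide jar and the small jar stand in a group and change places.
- wide: White plastic jar, 70 mm across, 100 mm high: a bystander. Origin: centre of its underside.
- beaker: Glass beaker, 70 mm across, 90 mm high: a bystander. Origin: centre of its underside.
- carton: Cardboard carton 90 by 130 by 70 mm: a bystander. Origin: centre of its underside.
- scoop: Metal spoon scoop 170 mm long lying on the bench: a bystander.
- dish: White shallow dish, 90 mm across, 20 mm high: a bystander. Origin: centre of its underside.
Not all that is in view belongs to the job. Leave any brown, purple or yellow look-alike of the jar alone.

How it is judged (in metres and radians):
On the way, in this order (a step that is already met when the one before it is completed fails the run):
1. the catch is pressed and the lid stands open (value of joint lid above 1.5 rad), for 0.2 s.
2. the small jar is lifted off the bench (height (world z) of jar above 0.03 m), for 0.1 s.
At the end, for the whole second after the job is handed in: The small jar stands at rest on the case's floor (underside within 6 mm of it, fully inside the walls), within 0.1 rad of upright; the amber bottle still stands in the case, less than 25 mm from where it was; the lid is open beyond 1.5 rad (x of jar in the frame of case_floor between -0.057 and 0.057 m and y of jar in the frame of case_floor between -0.097 and 0.097 m and z of each of jar, packed in the frame of case_floor below 0.006 m and angle between each of jar, packed's own z axis and vertical below 0.1 rad and linear speed of jar below 0.03 m/s and distance of packed from where it was at the start of the episode below 0.025 m and value of joint lid above 1.5 rad); the robot touches nothing.
It fails at once if the lid flies open (faster than 4 rad/s) (velocity of joint lid above 4 rad/s).
It fails at once if the jar is let go more than 12 mm above the case's floor (horizontal distance between jar and case_floor below 0.13 m and contact force between the fingers and jar below 0.05 N and z of jar in the frame of case_floor above 0.012 m).
It fails at once if the jar is tipped over (past 0.8 rad) (angle between jar's own z axis and vertical above 0.8 rad).
It fails at once if a bystander is pushed more than 25 mm away or knocked over (distance of any of packed, tall, wide, beaker, carton, scoop, dish from where it was at the start of the episode above 0.025 m or angle between any of packed, tall, wide's own z axis and vertical above 0.5 rad).
It also fails if it takes over 61 s, if anything falls off the work surface, if the arm or the gripper's body presses on something with over 40 N, if the wrist force passes 120 N, or if a joint passes its speed limit or range.

## Robot

A 6-joint arm with a two-finger parallel gripper is mounted at the origin on the work surface. World frame = base frame: x ahead of the robot, y to its left, z up, the work surface at z = 0. Lengths are in m, angles in degrees, forces in N, time in s.
With the tool pointing down it reaches from about 0.35 to 0.875 m from the base axis. Payload 4.2 kg.
Tool frame: the origin (TCP) lies midway between the tips of the shut fingers; the grasp point (between the pads) lies 19 mm behind it; z points along the fingers, y is the line along which they close (so a half turn about z gives the same grasp; the last joint's range is limited). The gripper opens to 87 mm and grips with 3 to 60 N. Pads are 19 mm wide; open, the fingers measure 117 mm over their backs; the gripper's body (75 mm by 190 mm) begins 51 mm behind the grasp point.
Start: joints at [81.91, 22.042, 0.453, 0, -68.411, -14.817], TCP at [0.243, 0.576, 0.223] pointing down, gripper open.
Joint ranges: [-179.83, 179.83], [-69.29, 118.12], [-61.27, 80.66], [-181.25, 117.63], [-171.15, -9.14], [-177.46, 177.46]. Speed limits (degrees/s): [159.86, 159.86, 180, 180, 180, 180].

## Interface

Orientations are given as [roll, pitch, yaw] about the fixed x, y, z axes, in that order (R = Rz(yaw) Ry(pitch) Rx(roll)).
In Python, from workcell import env gives the robot as it stands. The module is installed in compiled form; this text tells all that it offers. Calls block until the motion is done:
- env.goto(position, orientation): joint-space move of the TCP to a pose.
- env.move_straight(position, rotation=None, rate=0.15, force_limit=None): straight line of the TCP; rotation=None keeps the orientation; rate is the mean speed in m/s. With force_limit (N) it stops when the force on the tool has changed by that much, and returns True; else False.
- env.set_joints(angles): joint-space move.
- env.gripper_to(opening, grasp_force=None): opening from 0.0 (shut) to 1.0 (fully open); grasp_force is the grip in N (None keeps the last); returns when the fingers have stopped.
- env.dwell(seconds).
- env.inverse_kinematics(position, orientation): joint angles nearest the present ones, or None.
- env.read_state(): the state.
- env.grab_frame(name): name is "side" or "top" or "wrist"; returns a dict with "image" (400x640x3 uint8, blue, green, red), "fx", "fy", "cx", "cy" (pixels), "D" ([k1, k2, p1, p2, k3] as OpenCV has them; the pictures are not rectified), "position" and "orientation" of the camera in the world. Camera axes: x right, y up, looking along -z (the intrinsics and any distortion apply to the point x, -y, -z); pixel columns grow to the right and rows downward; lengths in m; the calibration is good to about 2 mm. A picture is of the moment at which its call begins. There is no depth.
A pose or a line that the arm cannot do raises env.Unreachable and nothing moves.
- env.close_job(): hands the job in; it is judged then, once.
Trained networks look in a picture, given as the dict that the camera call returned (one of the last four; its "shot" number tells which), for a name from the list of things; names that differ only in an ending like _2 or _b are one class to them, and where a whole thing is asked for, a point or a joint stands for the part that bears it (a point fixed in the world has none). Each returns a list of dicts, best first, with "score" (0 to 1); they miss things now and then, are a little off and sometimes report something else, mostly with a low value. They report only what shows in the picture. A call takes as long as a camera call. They do not tell look-alikes from the thing itself.
- env.search_frame(picture, thing): "xyz" ([x, y, z] in m, in world coordinates, good to about 4 mm: the middle of the surface that is visible of it).
- env.trace(picture, thing): "mask" (400x640 bool, what is visible of it).
The state is a dict: "clock": time; "joint_positions": joint angles; "qvel": joint speeds; "joint_torque": joint torques, N m; "position": TCP position; "tool_rot": TCP orientation; "force": force on the tool from outside, world axes, zero at the start; "wrist_torque": the same for the moment, N m; "opening": opening from 0.0 (shut) to 1.0 (fully open); "finger_force": force on a finger pad.
Only numpy, scipy, OpenCV 4.12 (cv2) and the standard library are available. Lean on these libraries where they do the work, as an engineer would, in place of code of your own. Each camera call takes 0.05 s, during which the arm holds its last target. There are 200 camera calls.

## Working session

There is one attempt and no reset: what is moved stays moved. The work goes in short steps, each a Python script; the robot and the scene stay as the last script left them, time stands still between calls to the robot, and variables do not carry over. Pictures are saved under pics/ and viewed, at most 10 in all, crops included, and the job is handed in when it is done.

```bash
mkdir -p pics
python3 - <<'E'
from workcell import env
import cv2,numpy as np
f={n:env.grab_frame(n) for n in("top","side")}
for n in f:
    cv2.imwrite(f"pics/{n}0.png",f[n]["image"]); print(n,np.round(f[n]["position"],3),np.round(f[n]["orientation"],2),f[n]["fx"],f[n]["D"])
    for t in ["case","catch_top","grab_bar","jar","packed","tall","wide","beaker","carton","dish","scoop","lid_hinge"]:
        print(n,t,[(np.round(d["xyz"],3).tolist(),round(d["score"],2)) for d in env.search_frame(f[n],t)[:4]])
s=env.read_state();print(s["clock"],s["position"],s["tool_rot"])
E
```

```text
top [0.33  0.099 1.027] [ 11.75   0.18 -99.71] 377.71601748970215 [-0.01914167  0.          0.          0.          0.        ]
top case [([0.535, 0.169, 0.112], 0.78), ([0.472, -0.214, 0.081], 0.59)]
top catch_top [([0.543, 0.117, 0.088], 0.64)]
top grab_bar [([0.529, 0.172, 0.112], 0.87)]
top jar [([0.385, -0.291, 0.077], 0.89), ([0.394, -0.208, 0.079], 0.88), ([0.474, -0.216, 0.082], 0.86), ([0.513, -0.127, 0.079], 0.78)]
top packed []
top tall [([0.526, -0.325, 0.094], 0.55)]
top wide [([0.588, -0.23, 0.104], 0.84)]
top beaker [([0.36, 0.416, 0.046], 0.97)]
top carton [([0.684, -0.063, 0.013], 0.22)]
top dish [([0.534, 0.173, 0.115], 0.74), ([0.666, -0.327, 0.01], 0.6)]
top scoop [([0.686, -0.064, 0.015], 0.63), ([0.663, -0.326, 0.009], 0.51)]
top lid_hinge [([0.529, 0.173, 0.111], 0.94)]
side [ 0.338 -1.133  1.184] [48.35 -0.91 -7.35] 496.3637424652689 [-0.09319484  0.          0.          0.          0.        ]
side case [([0.537, 0.123, 0.092], 0.89)]
side catch_top [([0.543, 0.122, 0.096], 0.53)]
side grab_bar [([0.539, 0.141, 0.101], 0.8)]
side jar [([0.524, -0.148, 0.054], 0.83), ([0.45, -0.144, 0.054], 0.78), ([0.476, -0.236, 0.058], 0.75), ([0.388, -0.316, 0.052], 0.73)]
side packed [([0.54, 0.138, 0.098], 0.29)]
side tall []
side wide [([0.593, -0.264, 0.079], 0.8)]
side beaker [([0.362, 0.388, 0.064], 0.7)]
side carton [([0.532, 0.488, 0.06], 0.63), ([0.664, -0.324, 0.008], 0.58)]
side dish [([0.664, -0.323, 0.006], 0.63)]
side scoop [([0.7, -0.067, 0.017], 0.79), ([0.542, 0.12, 0.097], 0.45)]
side lid_hinge [([0.54, 0.126, 0.092], 0.58)]
1.3 [0.24324815 0.57569801 0.22253941] [ 1.79998063e+02 -1.87364334e-03 -2.29067292e+01]
```

View pics/top0.png

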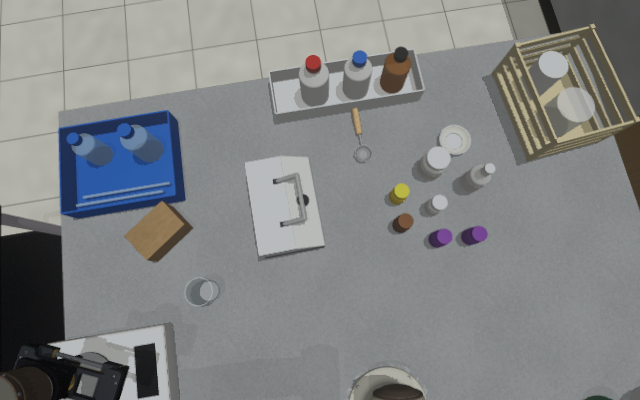

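View pics/side0.png

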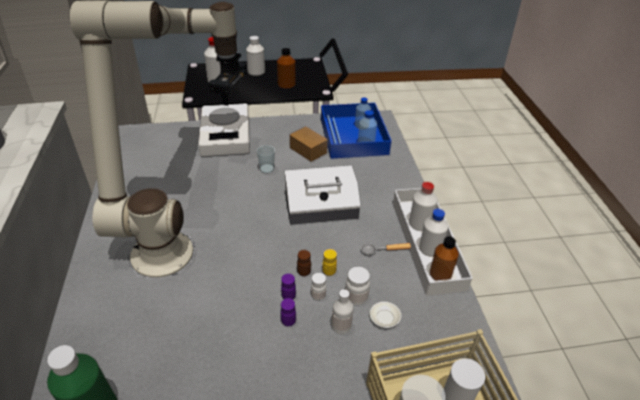

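The three white ones are the tall bottle (480,178), the wide jar (435,162) and the small jar (439,204) in the top view. The last is the smallest, and it is white, unlike the yellow (401,193), brown (404,223) and purple (441,237; 475,235) look-alikes. The case front and catch (305,200) face world -y. Next I fit the poses by silhouette in both views.

```bash
cat > h.py <<'E'
from workcell import env
import cv2,numpy as np
from scipy.spatial.transform import Rotation as R
from scipy.optimize import minimize
def proj(f,P):
    Rc=R.from_euler('xyz',f["orientation"],degrees=True).as_matrix()
    C=(np.asarray(P,float)-f["position"])@Rc*[1,-1,-1]
    K=np.array([[f["fx"],0,f["cx"]],[0,f["fy"],f["cy"]],[0,0,1]])
    return cv2.projectPoints(C,np.zeros(3),np.zeros(3),K,np.array(f["D"],float))[0][:,0]
def cyl(x,y,r,h,z0=0):
    t=np.linspace(0,2*np.pi,40,endpoint=False); c=np.c_[x+r*np.cos(t),y+r*np.sin(t)]
    return np.vstack([np.c_[c,0*t+z0],np.c_[c,0*t+z0+h]])
def casepts(x,y,yaw):
    p=[(-.08,0),(.08,0),(.08,.11),(-.01,.11),(-.08,.061)]
    P=np.array([(a,s*.12,b) for a,b in p for s in(-1,1)])
    return R.from_euler('z',yaw).apply(P)+[x,y,0]
def sil(f,P,s=4):
    m=np.zeros((400*s,640*s),np.uint8)
    h=cv2.convexHull(((proj(f,P)+.5)*s).astype(np.float32)).astype(np.int32)
    cv2.fillConvexPoly(m,h,1); return cv2.resize(m.astype(np.float32),(640,400),interpolation=cv2.INTER_AREA)
def fit(fm,model,p0,step):
    def c(p):
        e=0
        for f,m in fm:
            S=sil(f,model(*p)); e+=1-np.minimum(S,m).sum()/np.maximum(S,m).sum()
        return e/len(fm)
    p0=np.array(p0,float); sx=np.vstack([p0]+[p0+np.eye(len(p0))[i]*step[i] for i in range(len(p0))])
    r=minimize(c,p0,method='Nelder-Mead',options=dict(initial_simplex=sx,xatol=2e-4,fatol=1e-5)); return r.x,r.fun
def mask(f,thing,P):
    S=sil(f,P); best=None,0
    for d in env.trace(f,thing):
        m=d["mask"].astype(np.float32); q=np.minimum(S,m).sum()/np.maximum(S,m).sum()
        if q>best[1]: best=m,q
    return best
E
python3 - <<'E'
from h import *
fs=[env.grab_frame(n) for n in("top","side")]
cv2.imwrite("pics/crop.png",cv2.resize(fs[0]["image"][130:260,230:500],None,fx=2.9,fy=2.9,interpolation=cv2.INTER_CUBIC))
def go(t,model,p0,step):
    ms=[(f,)+mask(f,t,model(*p0)) for f in fs]; print(t,[round(m[2],2) for m in ms])
    for sub in (ms[:1],ms[1:],ms):
        sub=[(f,m) for f,m,q in sub if q>.3]
        if sub: r,e=fit(sub,model,p0,step);print('  ',np.round(r,4),round(e,3))
go("case",casepts,[.535,.165,np.pi/2],[.01,.01,.05])
for t,p,r,h in(("jar",(.474,-.225),.022,.08),("wide",(.588,-.25),.035,.1),("tall",(.526,-.33),.028,.15),("beaker",(.36,.4),.035,.09)):
    go(t,lambda x,y:cyl(x,y,r,h),p,[.01,.01])
print([np.round(d["xyz"],3) for d in env.search_frame(fs[0],"catch_top")])
E
```

```text
case [np.float32(0.88), np.float32(0.9)]
   [0.543  0.1718 1.59  ] 0.021
   [0.5409 0.1748 1.5755] 0.025
   [0.5418 0.1722 1.5795] 0.028
jar [np.float32(0.67), np.float32(0.77)]
   [ 0.4801 -0.2206] 0.173
   [ 0.4791 -0.22  ] 0.085
   [ 0.4789 -0.22  ] 0.13
wide [np.float32(0.68), np.float32(0.78)]
   [ 0.5896 -0.2374] 0.102
   [ 0.5909 -0.24  ] 0.127
   [ 0.5911 -0.2391] 0.115
tall [np.float32(0.7), np.float32(0.64)]
   [ 0.5248 -0.3237] 0.284
   [ 0.5292 -0.3395] 0.244
   [ 0.53   -0.3358] 0.274
beaker [np.float32(0.67), np.float32(0.75)]
   [0.364  0.4137] 0.11
   [0.3592 0.4187] 0.169
   [0.3632 0.4131] 0.15
[array([0.544, 0.113, 0.091])]
```

View pics/crop.png

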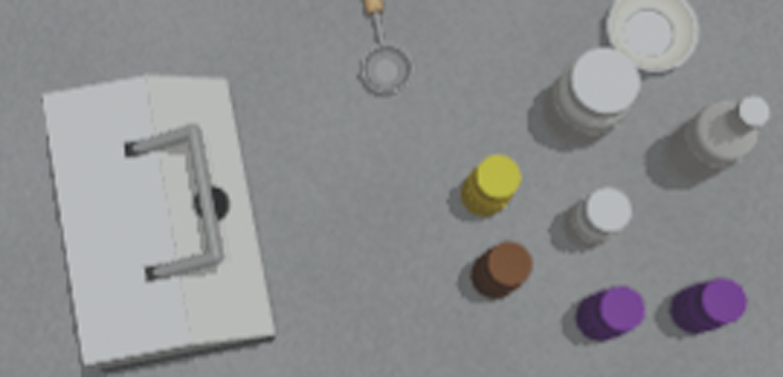

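The crop shows the small white jar at about (605,215), clearly smaller than the wide jar (603,85) and the tall bottle (735,125). Next I plan the press and the arc for riding the lid.

```bash
cat >> h.py <<'E'
CX,CY,YAW=.5418,.1722,1.582
RC=R.from_euler('z',YAW)
def ridepose(th,out,sgn,lag=0):
    "TCP on the catch axis, `out` metres above the slope, lid at th deg; tool lags the lid by lag deg"
    n0=np.array([-np.sin(np.radians(35)),0,np.cos(np.radians(35))])
    v=np.array([-.125,0,.036])+out*n0
    p=R.from_euler('y',th,degrees=True).apply(v)+[.08,0,.05]
    n=R.from_euler('y',th-lag,degrees=True).apply(n0)
    z=-n; y=np.array([0,sgn,0.]); x=np.cross(y,z)
    o=(RC*R.from_matrix(np.c_[x,y,z])).as_euler('xyz',degrees=True)
    return RC.apply(p)+[CX,CY,0],o
E
python3 - <<'E'
from h import *
for s in(1,-1):
    print(s)
    for th,out,lag in((0,.1,0),(0,.03,0),(0,.001,0),(20,.001,0),(40,.001,0),(60,.001,0),(75,.001,0),(75,.001,20),(75,.12,20),(85,.001,20),(95,.001,30)):
        p,o=ridepose(th,out,s,lag); q=env.inverse_kinematics(p,o)
        print(th,out,lag,np.round(p,3),np.round(o),None if q is None else np.round(q))
print(np.round(env.read_state()["joint_positions"]))
E
```

```text
1
0 0.1 0 [0.543 0.07  0.168] [-180.   35.  -89.] [  2.  21.  -4. -38. -69.  14.]
0 0.03 0 [0.542 0.11  0.111] [-180.   35.  -89.] [  6.  24.  -8. -41. -61.  16.]
0 0.001 0 [0.542 0.127 0.087] [-180.   35.  -89.] [  7.  26.  -9. -42. -58.  17.]
20 0.001 0 [0.542 0.147 0.128] [-180.   15.  -89.] [ 23.  20. -12. -17. -53. -13.]
40 0.001 0 [0.542 0.18  0.159] [-180.   -5.  -89.] [ 37.  21. -13.   5. -59. -39.]
60 0.001 0 [0.541 0.221 0.177] [-180.  -25.  -89.] [ 47.  27.  -9.  18. -73. -54.]
75 0.001 0 [0.541 0.255 0.181] [-180.  -40.  -89.] [ 52.  34.  -4.  24. -85. -61.]
75 0.001 20 [0.541 0.255 0.181] [-180.  -20.  -89.] [ 48.  27.  -6.  14. -73. -53.]
75 0.12 20 [0.54  0.332 0.272] [-180.  -20.  -89.] [ 52.  28.  10.  12. -88. -54.]
85 0.001 20 [0.541 0.278 0.178] [-180.  -30.  -89.] [ 51.  32.  -3.  19. -80. -58.]
95 0.001 30 [0.54  0.3   0.172] [-180.  -30.  -89.] [ 53.  33.  -1.  18. -81. -59.]
-1
0 0.1 0 [0.543 0.07  0.168] [180. -35.  91.] [   2.   21.   -4.  -38.  -69. -166.]
0 0.03 0 [0.542 0.11  0.111] [180. -35.  91.] [   6.   24.   -8.  -41.  -61. -164.]
0 0.001 0 [0.542 0.127 0.087] [180. -35.  91.] [   7.   26.   -9.  -42.  -58. -163.]
20 0.001 0 [0.542 0.147 0.128] [180. -15.  91.] [ 23.  20. -12. -17. -53. 167.]
40 0.001 0 [0.542 0.18  0.159] [180.   5.  91.] [ 37.  21. -13.   5. -59. 141.]
60 0.001 0 [0.541 0.221 0.177] [-180.   25.   91.] [ 47.  27.  -9.  18. -73. 126.]
75 0.001 0 [0.541 0.255 0.181] [180.  40.  91.] [ 52.  34.  -4.  24. -85. 119.]
75 0.001 20 [0.541 0.255 0.181] [180.  20.  91.] [ 48.  27.  -6.  14. -73. 127.]
75 0.12 20 [0.54  0.332 0.272] [180.  20.  91.] [ 52.  28.  10.  12. -88. 126.]
85 0.001 20 [0.541 0.278 0.178] [180.  30.  91.] [ 51.  32.  -3.  19. -80. 122.]
95 0.001 30 [0.54  0.3   0.172] [180.  30.  91.] [ 53.  33.  -1.  18. -81. 121.]
[ 82.  22.   0.  -0. -68. -15.]
```

Run:
```python
from h import *
env.gripper_to(0.0)
p=env.read_state()["position"]; env.move_straight([p[0],p[1],.33])
env.goto(*ridepose(0,.2,1))
env.move_straight(ridepose(0,.03,1)[0],rate=.12)
F=lambda:np.round(env.read_state()["force"],1)
print(env.read_state()["clock"],env.read_state()["position"],F())
hit=env.move_straight(ridepose(0,-.012,1)[0],rate=.02,force_limit=8)
s=env.read_state(); n=ridepose(0,1,1)[0]-ridepose(0,0,1)[0]
out=(s["position"]-ridepose(0,0,1)[0])@n
print(hit,"out",out,F(),s["clock"])
f=env.grab_frame("side"); cv2.imwrite("pics/press.png",cv2.resize(f["image"][100:280,230:460],None,fx=3,fy=3))
```

```text
8.2333 [0.54297201 0.10966011 0.1111946 ] [-0.1  0.5 -0.1]
True out 0.003501204450020456 [-0.3 -2.6  4.2] 9.5417
```

View pics/press.png

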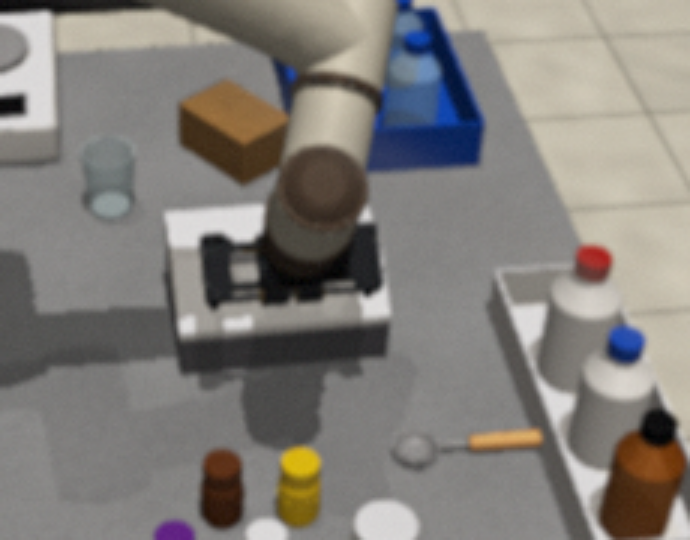

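The tool sits on the catch in front of the bar, and the 5 N push-back matches a released lid. Now I ride it up.

Run:
```python
from h import *
out=.0035; log=[]
for th in range(4,81,4):
    p,o=ridepose(th,out,1,lag=max(0,(th-40)*.4)); env.move_straight(p,rotation=o,rate=.06)
    log.append((th,round(float(np.linalg.norm(env.read_state()["force"])),1)))
print(log,env.read_state()["clock"])
f=env.grab_frame("side"); cv2.imwrite("pics/ride.png",cv2.resize(f["image"][60:260,200:460],None,fx=3,fy=3))
```

```text
[(4, 6.7), (8, 7.6), (12, 7.3), (16, 7.2), (20, 7.2), (24, 6.2), (28, 7.2), (32, 5.8), (36, 6.0), (40, 7.1), (44, 6.0), (48, 6.5), (52, 6.9), (56, 7.2), (60, 7.8), (64, 7.0), (68, 8.3), (72, 8.6), (76, 8.3), (80, 7.8)] 15.7667
```

View pics/ride.png

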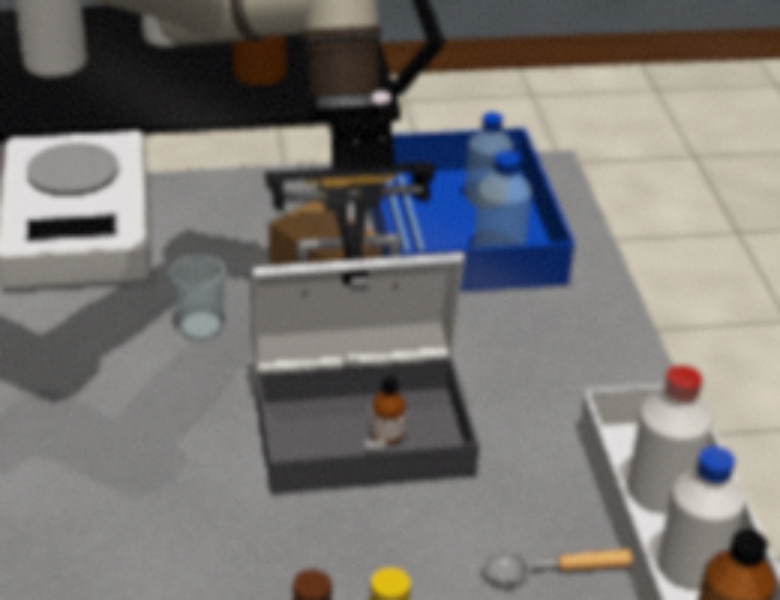

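Run:
```python
from h import *
s=env.read_state(); z=R.from_euler('xyz',s["tool_rot"],degrees=True).as_matrix()[:,2]
p=s["position"]-.13*z; env.move_straight(p,rate=.12); print(p)
p[2]=.38; env.move_straight(p,rate=.25)
jx,jy=.479,-.2202
for a in(50,-130):
    for yaw in (a-90,a+90): print(yaw,env.inverse_kinematics([jx,jy,.25],[180,0,yaw]))
q=env.inverse_kinematics([jx,jy,.30],[180,0,-40])
env.set_joints([ (q[0]+s["joint_positions"][0])/2-15, -10,0,0,-90,0]) if 0 else env.goto([.50,-.05,.38],[180,0,-65])
f=[env.grab_frame(n) for n in("top","side")]
P=lambda x,y:cyl(x,y,.02,.085,.004)
p0=RC.apply([0,-.03,0])[:2]+[CX,CY]
for k in f: print([(np.round(d["xyz"],3).tolist(),round(d["score"],2)) for d in env.search_frame(k,"packed")[:3]], [(np.round(d["xyz"],3).tolist(),round(d["score"],2)) for d in env.search_frame(k,"case")[:2]])
ms=[(k,)+mask(k,"packed",P(*p0)) for k in f];print([m[2] for m in ms])
for sub in([ms[0]],[ms[1]],ms):
    sub=[m[:2] for m in sub if m[2]>.15]
    if sub:
        r,e=fit(sub,P,p0,[.02,.02]);print(r,e,RC.inv().apply([r[0]-CX,r[1]-CY,0]))
cv2.imwrite("pics/open.png",cv2.resize(f[0]["image"][100:300,200:500],None,fx=2.6,fy=2.6)); print(env.read_state()["clock"])
```

```text
[0.53970067 0.33314639 0.2958306 ]
-40 [-7.04371350e+00  1.13615086e+01 -1.06324865e+01  2.54444375e-14
 -6.80060049e+01  5.70437135e+01]
140 [-7.04371350e+00  1.13615086e+01 -1.06324865e+01 -2.54444375e-14
 -6.80060049e+01 -1.22956286e+02]
-220 [-7.04371350e+00  1.13615086e+01 -1.06324865e+01 -2.54444375e-14
 -6.80060049e+01 -1.22956286e+02]
-40 [-7.04371350e+00  1.13615086e+01 -1.06324865e+01  2.54444375e-14
 -6.80060049e+01  5.70437135e+01]
[([0.531, 0.507, 0.073], 0.74)] [([0.506, 0.274, 0.052], 0.91)]
[([0.362, 0.388, 0.063], 0.62), ([0.57, 0.155, 0.055], 0.6), ([0.477, -0.237, 0.054], 0.35)] [([0.539, 0.246, 0.051], 0.85)]
[0, np.float32(0.6804643)]
[0.5697687  0.17016092] 0.2965855598449707 [-0.0023523 -0.0279441  0.       ]
[0.5697687  0.17016092] 0.2965855598449707 [-0.0023523 -0.0279441  0.       ]
19.4083
```

View pics/open.png

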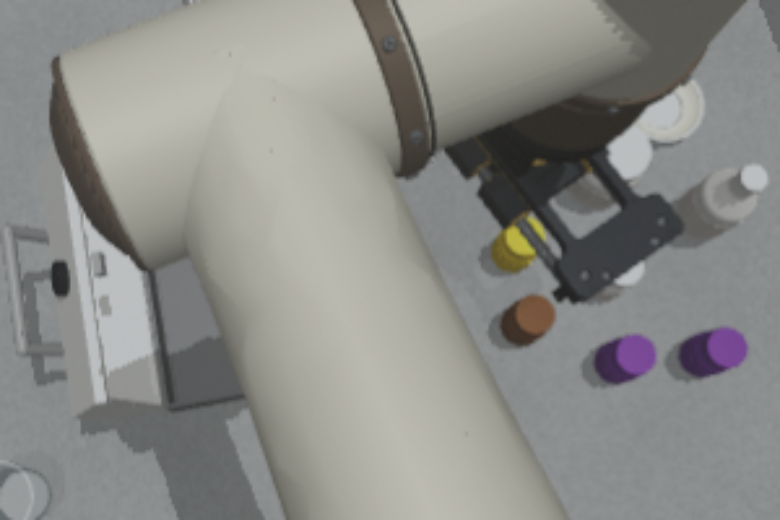

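The lid stands open (catch at about (60,278), behind the hinge). From the side fit, the amber bottle is at case y = -28 mm, so there is room at case y = +55 mm. Next I grasp the jar.

Run:
```python
from h import *
jx,jy=.479,-.2202; o=[180,0,-40]
env.gripper_to(.78)
env.goto([jx,jy,.26],o)
env.move_straight([jx,jy,.15],rate=.2)
print("hit",env.move_straight([jx,jy,.036],rate=.1,force_limit=10))
env.gripper_to(0.0,20); s=env.read_state(); print(s["opening"]*.087,s["finger_force"],s["force"])
env.move_straight([jx,jy,.24],rate=.15); s=env.read_state(); print(s["opening"]*.087,s["finger_force"],s["force"],s["clock"])
f=env.grab_frame("side"); cv2.imwrite("pics/lift.png",cv2.resize(f["image"][130:370,230:460],None,fx=2.5,fy=2.5))
```

```text
hit False
0.04312209180170302 19.999145484762266 [-0.18129828 -0.24310508  1.23738334]
0.04338076394290638 19.995537122595124 [-1.18837451  0.25594795 -1.80386907] 25.6
```

View pics/lift.png

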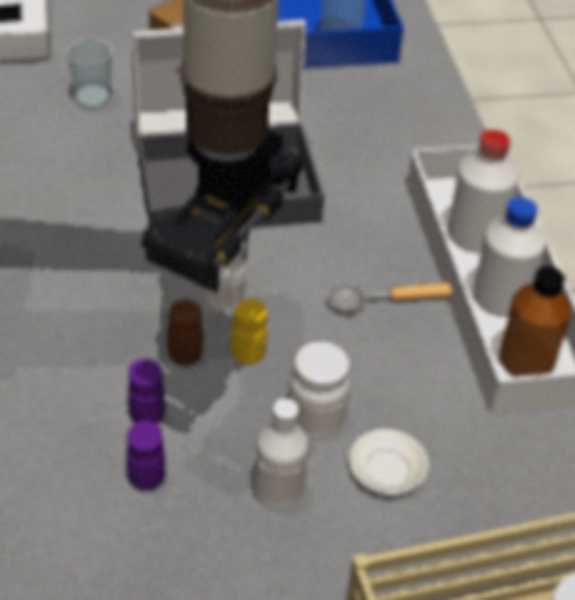

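The jar hangs between the fingers at about (230,280), and the bystanders are unmoved. Now I place it.

Run:
```python
from h import *
t=RC.apply([-.026,.055,0])+[CX,CY,0]; o=[180,0,np.degrees(YAW)-90]
env.goto([t[0],t[1],.24],o)
env.move_straight([t[0],t[1],.06],rate=.12); print(env.read_state()["force"],env.read_state()["position"])
print("hit",env.move_straight([t[0],t[1],.032],rate=.02,force_limit=4))
s=env.read_state(); print(s["position"],s["force"],s["finger_force"])
f=env.grab_frame("side"); cv2.imwrite("pics/place.png",cv2.resize(f["image"][100:280,230:430],None,fx=3.3,fy=3.3))
if abs(s["position"][2]-.040)<.005:
    env.gripper_to(.63); env.dwell(.2)
    p=s["position"]; env.move_straight([p[0],p[1],.20],rate=.12); env.goto([.42,-.05,.35],o); print("released")
    f=env.grab_frame("side"); cv2.imwrite("pics/end.png",cv2.resize(f["image"][100:280,230:430],None,fx=3.3,fy=3.3))
    for t,p0,r,h in(("jar",(t[0],t[1]),.022,.08),("packed",(.5698,.1702),.02,.085)):
        P=lambda x,y:cyl(x,y,r,h,.004); m,q=mask(f,t,P(*p0)); print(t,q)
        if q>.2: r_,e=fit([(f,m)],P,p0,[.01,.01]);print(RC.inv().apply([r_[0]-CX,r_[1]-CY,0]),e)
print(env.read_state()["clock"])
```

```text
[-0.30876727  0.25820762 -1.06433565] [0.48752523 0.14584069 0.06060698]
hit True
[0.48711168 0.14545495 0.04002833] [-0.56610943 -0.36372746  4.45759186] 20.0016275618691
released
jar 0.7773141
[-0.01742044  0.0528139   0.        ] 0.16410863399505615
packed 0.720785
[ 0.0036718  -0.02907568  0.        ] 0.27728086709976196
33.075
```

```bash
ls pics
```

```text
crop.png
end.png
lift.png
open.png
place.png
press.png
ride.png
side0.png
top0.png
```

View pics/end.png

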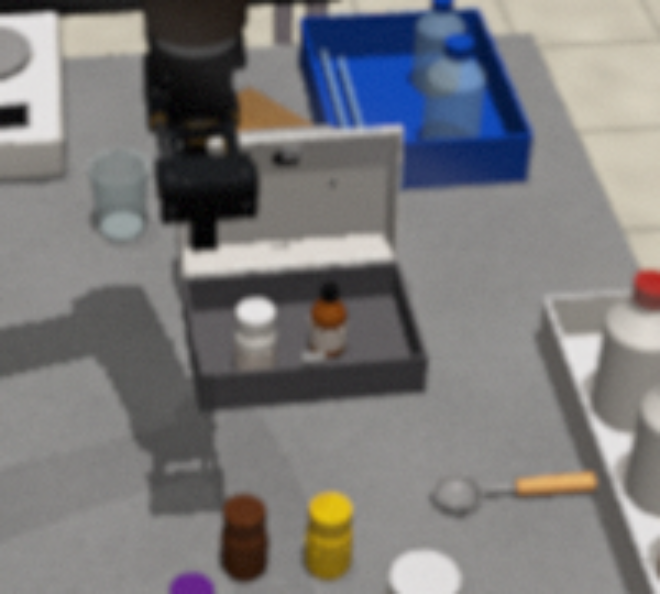

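The jar stands upright at about (255,335) beside the amber bottle (328,325). The lid is open and the robot is clear, so I hand in.

```bash
python3 -c "
from workcell import env
print(env.close_job())"
```

```text
the job is handed in; nothing more can be done
None
```

I handed the job in: the lid rose under the tool and stands open, and the small white jar stands upright on the carrier floor beside the amber bottle, with nothing else visibly moved in the last pictures; the hand-in returned no verdict.

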